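# Pack away the harmonica kit

### The job

Pack the harmonica kit away before the draught takes it: lay the harmonica gently and flat in the open aluminium case, swing the lid shut, then press the sprung red knob on the lid right down and, keeping it down, turn it clockwise until it stops so that it stays locked down. Also hang the neck holder squarely astride the middle of the horizontal rail, arch over the bar and one leg on either side, without dropping it. Leave the other things on the ledge where they are.

Things in the scene. Friction and masses are not known exactly. Their poses are not given: they have to be found in the camera images.
- case: open aluminium case fixed to the ledge, 140 (x) x 200 (y) x 50 mm high, walls and floor 4 mm; origin under its centre, x towards its hinged long side, z up. Inside, near the front (-x) wall, stands a dark threaded boss, 28 mm across and about 37 mm high, at x -46, y 0 mm, into which the lid's knob screws; the lined bed for the harmonica is the clear floor behind it
- case_bed (a point): centre of the clear bed on the case's inner floor (17 mm behind the case's centre, 5 mm above the ledge), case axes; clear space 98 mm in x and 192 mm in y
- lid (a joint): lid angle: 0 shut, about 1.9 standing open and leaning back (limit 2.1); stiff hinge, stays where it is left
- lid_hinge (a point): middle of the lid's hinge line (runs along the case's y), 70 mm behind the case's centre, 50 mm above the ledge; axes turn with the lid: -x runs from the hinge to the free edge, z out of its outer face
- lid_edge (a point): middle of the lid's free edge at its outer face, 140 mm from the hinge; the lid is a flat aluminium plate 140 x 200 x 5 mm
- knob_top (a point): top centre of the red grip bar of the captive knob on the lid, 116 mm from the hinge; the bar is 36 mm along this point's x, 12 mm wide (y), 20 mm tall, and stands on a black disc of 36 mm diameter, 6 mm thick. Knob up: bar top 39 mm above the lid's outer face; fully pressed 27 mm
- press (a joint): how far the knob is pressed into the lid: 0 up, 0.012 m fully down; spring of 4 to 10 N. With the lid shut and turn below 0.25 it can be pressed past the first thread of the boss
- turn (a joint): knob angle in rad, growing clockwise seen from above, stop at 1.4; starts near 0 with the bar about along the case's x. Turned past about 0.5 while pressed, its thread catches under the boss and draws it down; if turned while up, it is blocked from going down and must be turned back
- harmonica: harmonica with steel covers, 28 (x) x 100 (y) x 22 mm high, 0.12 kg, lying flat on the ledge; origin under its centre
- neck_holder: rigid steel harmonica neck holder, an upside-down U 122 mm wide (x) and 150 mm high with a black neck pad on top, standing on two black clamp feet (22 x 50 x 12 mm, at x +-50 mm); strip 20 mm wide in y; origin on the ledge midway between the feet, z up; 0.16 kg
- holder_pad (a point): top centre of the neck pad, 150 mm above the origin; the pad is 44 (x) x 24 (y) x 22 mm high: the place to grip, across y
- holder_arch (a point): underside of the arch's flat top at its middle, 122 mm above the origin, 28 mm below the pad's top; flat for 24 mm either way in x, then it slopes down to the legs at x +-50 mm
- rail: steel rail fixed to the ledge: a round horizontal bar 14 mm thick, 280 mm long along its y, axis 155 mm above the ledge, on two end posts; origin on the ledge under its middle
- rail_mid (a point): middle of the bar on its axis; y along the bar, z up
- pick_dispenser: bystander: spring-loaded pick dispenser of clear acrylic, 52 x 52 x 85 mm
- jar: bystander: small closed glass jar, 54 mm diameter, 70 mm high
- clothespin: bystander: yellow plastic clothespin lying down, 74 x 12 x 14 mm
- tuning_peg: bystander: bamboo tuning peg lying down, 72 x 26 x 12 mm
There are look-alikes about, which are no part of the job. What is meant by the neck_holder is not purple, and is the larger of those in its own colour.

How it is judged:
On the way, in this order (a step that is already met when the one before it is completed fails the run):
1. the harmonica lies flat in the case, let go (x of harmonica in the frame of case_bed between -0.04 and 0.04 m and y of harmonica in the frame of case_bed between -0.05 and 0.05 m and z of harmonica in the frame of case_bed below 0.006 m and angle between harmonica's own z axis and vertical below 0.15 rad and contact force between harmonica and the fingers below 0.05 N), for 0.1 s.
2. the lid is shut over it (x of harmonica in the frame of case_bed between -0.04 and 0.04 m and y of harmonica in the frame of case_bed between -0.05 and 0.05 m and z of harmonica in the frame of case_bed below 0.006 m and angle between harmonica's own z axis and vertical below 0.15 rad and value of joint lid below 0.04 rad), for 0.1 s.
3. the knob is pressed down and turned clockwise into its thread (value of joint lid below 0.04 rad and value of joint press above 0.008 m and value of joint turn above 1.15 rad), for 0.2 s.
At the end, for the whole second after the job is handed in: Harmonica flat in the case (within 40 mm in x, 50 mm in y of the bed centre), lid shut (0.04 rad), knob down 8 mm or more and turned 1.15 rad or more, neck holder hanging at rest on the bar, within 80 mm of its middle, 24 mm across it, upright within 0.3 rad and square within 0.5 rad (all of step 3 and x of harmonica in the frame of case_bed between -0.04 and 0.04 m and y of harmonica in the frame of case_bed between -0.05 and 0.05 m and z of harmonica in the frame of case_bed below 0.006 m and angle between harmonica's own z axis and vertical below 0.15 rad and x of holder_arch in the frame of rail_mid between -0.024 and 0.024 m and y of holder_arch in the frame of rail_mid between -0.08 and 0.08 m and z of holder_arch in the frame of rail_mid between 0.002 and 0.012 m and angle between neck_holder's own z axis and vertical below 0.3 rad and angle between the y axis of neck_holder and the y axis of rail_mid, either way round below 0.5 rad and contact force between neck_holder and rail above 0.3 N and linear speed of neck_holder below 0.05 m/s); the robot touches nothing.
It fails at once if a bystander is moved by more than 30 mm (distance of any of pick_dispenser, jar, clothespin, tuning_peg from where it was at the start of the episode above 0.03 m).
It fails at once if the harmonica is dropped (faster than 0.7 m/s while not held) (linear speed of harmonica above 0.7 m/s and contact force between harmonica and the fingers below 0.05 N).
It fails at once if the neck holder is dropped (faster than 0.7 m/s while not held) (linear speed of neck_holder above 0.7 m/s and contact force between neck_holder and the fingers below 0.05 N).
It also fails if it takes over 72 s, if anything falls off the work surface, if the arm or the gripper's body presses on something with over 40 N, if the wrist force passes 120 N, or if a joint passes its speed limit or range.

### The arm

A 7-joint arm with a two-finger parallel gripper is mounted at the origin on the work surface. World frame = base frame: x ahead of the robot, y to its left, z up, the work surface at z = 0. Lengths are in m, angles in rad, forces in N, time in s.
With the tool pointing down it reaches from about 0.35 to 0.9 m from the base axis. Payload 8.1 kg.
Tool frame: the origin (TCP) lies at the very end of the fingers, on their centre line; the grasp point (between the pads) lies 19 mm behind it (manip.hold_point_z is the distance from the TCP to the grasp point, in m); z points along the fingers, y is the line along which they close (so a half turn about z gives the same grasp; the last joint's range is limited). The gripper opens to 85 mm and grips with 20 to 120 N. Pads are 22 mm wide; open, the fingers measure 114 mm over their backs; the gripper's body (76 mm by 85 mm) begins 54 mm behind the grasp point. The pads swing forward as they close: fully open they stand 13 mm farther back than shut.
Start: joints at [1.162, 0.434, 0.025, 1.573, -0.012, 1.134, -0.075], TCP at [0.188, -0.596, 0.231] pointing down, gripper open.
Joint ranges: [-2.62, 2.62], [-0.44, 2.09], [-1.27, 1.32], [0.08, 2.57], [-1.32, 4.46], [0.12, 2], [-2.74, 2.74]. Speed limits (rad/s): [2.22, 2.22, 3.01, 3.01, 3.14, 3.14, 3.14].

### API

Orientations are given as a unit quaternion [x, y, z, w].
In Python, from workcell import manip, imaging, order gives the robot as it stands.
- The arm moves only by the tool apply_moves, never from a script. Its arguments are lists of equal length, an entry for each row: "turn": the turn, a rotation vector about the world's x, y, z in degrees, a list of three; "translation": the shift along the world's x, y, z in m, a list of three; "fingers": the closure, from 0 (fully open) to 1 (shut). A call has 1 to 8 rows; each row is the pose to reach, as a shift and turn from the pose commanded when the call began; what a row does not reach only later rows make up. A row lasts 1/10 s, in which the tool goes at most 50 mm and 8.59 degrees, less where a joint would pass 70% of its speed; a pose out of reach is approached as far as the arm can. A call with a gripper value outside its range is refused whole. The fingers move at their own pace and stop on an object; "force" is the grip in N (left out, the last holds). Time passes only in rows, so rows that repeat a pose let the fingers close. It gives the time, the measured TCP pose, the force, the opening and the grip force at its end, in the units of the state.
- manip.state(): the state, without advancing time (a new reading comes with each control period).
- imaging.snapshot(name): name is "scene" or "top" or "wrist"; returns (picture, depth): 400x640x3 uint8, red, green, blue; 400x640 float32, m along the optical axis (not along the pixel's ray), 0 where there is no reading.
- imaging.calibration(name): a dict with "camera_matrix" (3x3 intrinsics, pixels), "R" (3x3) and "t" (3): a world point X has camera coordinates R X + t. Camera axes: x right, y down, z forward; pixel columns grow to the right and rows downward; lengths in m; the calibration is good to about 2 mm. A picture is of the moment at which its call begins: read the wrist's pose just before it. calibration takes no time and is no camera call; for the wrist camera it gives the pose at the moment of the call.
- order.close_job(): hands the job in; it is judged then, once.
The state is a dict: "t": time; "joint_positions": joint angles; "qd": joint speeds; "joint_efforts": joint torques, N m; "ee_pos": TCP position; "ee_rot": TCP orientation; "force": force on the tool from outside, world axes, zero at the start; "ft_torque": the same for the moment, N m; "width": finger opening in m; "finger_force": force on a finger pad.
Only numpy, scipy, OpenCV 4.12 (cv2) and the standard library are available. Lean on these libraries where they do the work, as an engineer would, in place of code of your own. Each camera call takes 0.05 s, during which the arm holds its last target. There are 200 camera calls.

## Working session

There is one attempt and no reset: what is moved stays moved. The work goes in short steps, Python scripts to look and compute and a tool call to move; the robot and the scene stay as the last step left them, time stands still between calls to the robot, and variables do not carry over. Pictures are saved under pics/ and viewed, at most 10 in all, crops included, and the job is handed in when it is done.

Besides the shell and the picture viewer there is one more tool, called after "Request:" by a JSON object that holds its "name" and its "arguments". apply_moves: Moves the arm, as the interface text tells. Its arguments: {"type":"object","properties":{"turn":{"type":"array"},"translation":{"type":"array"},"fingers":{"type":"array"},"force":{"type":"number"}},"required":["turn","translation","fingers"]}

```bash
mkdir -p pics; cat > h.py <<'E'
import numpy as np, cv2
from workcell import manip, imaging, order
from scipy.spatial.transform import Rotation as Rn
def snap(n):
    c=imaging.calibration(n); p,d=imaging.snapshot(n)
    np.savez(f'{n}.npz',p=p,d=d,K=c["camera_matrix"],R=c["R"],t=c["t"]); return p,d
def load(n): return np.load(f'{n}.npz')
def cloud(n):
    z=load(n); d=z['d']; v,u=np.mgrid[:400,:640]; K=np.array(z['K'])
    c=np.stack([(u-K[0,2])/K[0,0]*d,(v-K[1,2])/K[1,1]*d,d],-1)
    X=(c-z['t'])@np.array(z['R']); X[d==0]=np.nan; return X,z['p']
def save(p,f): cv2.imwrite(f,p[:,:,::-1])
E
python3 - <<'E'
from h import *
a,_=snap('scene');b,_=snap('top')
save(a,'pics/scene.png');save(b,'pics/top.png')
s=manip.state();print(s); print(manip.hold_point_z)
E
```

```text
{'t': 0.1, 'joint_positions': array([ 1.16243965,  0.43517725,  0.02497353,  1.57402677, -0.01159006,
        1.13398383, -0.07513082]), 'qd': array([ 1.05625009e-03, -1.65052632e-03,  9.02466886e-04, -1.80417013e-03,
       -1.00747311e-03, -4.47847040e-04,  2.02097121e-06]), 'joint_efforts': array([ 2.84940441e-03, -6.71753812e+01,  1.02792408e+00, -3.16903746e+01,
        1.57283444e-02,  7.23716570e-03, -1.63021963e-05]), 'ee_pos': array([ 0.18794192, -0.59559053,  0.23058158]), 'ee_rot': array([ 9.88343911e-01,  1.52235963e-01, -1.79713640e-04, -7.02572729e-04]), 'force': array([ 0.21099083,  0.180897  , -0.21118349]), 'ft_torque': array([-0.02978387,  0.02424933, -0.00125883]), 'finger_force': 0.0, 'width': 0.08530698768618848}
0.0187
```

View pics/scene.png

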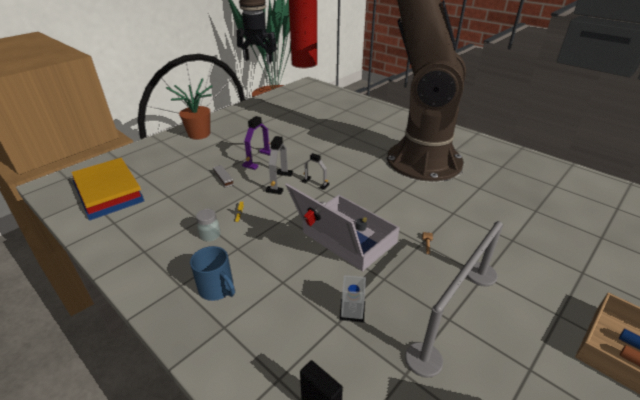

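View pics/top.png

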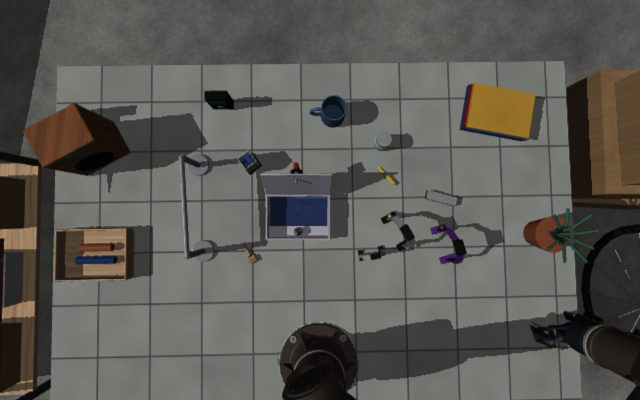

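The scene picture shows the case at (345,230) with the lid leaning back, and the rail at (465,290). The harmonica is at (225,177), the pick dispenser at (352,297), the jar at (208,227), the clothespin at (239,210) and the peg at (427,240).

There are three holder candidates: purple (257,140), a grey one (280,165) and a smaller whitish-grey one (316,170). In the top picture they're at (450,245), (397,230) and (370,254). The larger grey one fits, so I'll confirm it in an enlarged crop and measure the heights.

```bash
python3 - <<'E'
from h import *
a=load('scene')['p'];b=load('top')['p']
A=cv2.resize(a[105:205,205:345],(784,560),interpolation=cv2.INTER_CUBIC)[:, :]
B=cv2.resize(b[155:275,345:485],(784,672))
save(cv2.resize(np.hstack([A[:, :],cv2.resize(B,(654,560))]),(800,312)),'pics/hold.png')
save(cv2.resize(b[140:260,170:350],(800,533),interpolation=cv2.INTER_CUBIC),'pics/case.png')
for n in ['top','scene']:
    X,p=cloud(n); np.set_printoptions(precision=3,suppress=True)
    print(n, load(n)['R'], load(n)['t'], load(n)['K'])
    if n=='top':
        for (u,v) in [(320,300),(500,200),(397,230),(404,237),(388,217),(370,254),(442,198),(460,247),(300,220),(186,210),(185,160),(189,255),(296,168)]: print(u,v,X[v,u])
    m=(X[...,2]>0.1)&(X[...,2]<0.2)
    for (lo,hi) in [(0.09,.12),(0.135,.17)]:
        mm=((X[...,2]>lo)&(X[...,2]<hi)&(X[...,0]<0.8)&(X[...,0]>0.1)).astype(np.uint8)
        k,l,st,ce=cv2.connectedComponentsWithStats(mm)
        for i in range(1,k):
            if st[i,4]>8: print(lo,ce[i],st[i,4],X[l==i].mean(0),np.ptp(X[l==i],0), p[l==i].mean(0))
E
```

```text
top [[-0.018 -1.     0.015]
 [-0.999  0.017 -0.051]
 [ 0.051 -0.016 -0.999]] [-0.005  0.527  1.159] [[361.345   0.    319.619]
 [  0.    361.345 197.725]
 [  0.      0.      1.   ]]
320 300 [ 0.195 -0.01  -0.002]
500 200 [ 0.509 -0.611 -0.001]
397 230 [ 0.417 -0.265  0.005]
404 237 [ 0.402 -0.256  0.133]
388 217 [ 0.46  -0.232  0.027]
370 254 [ 0.351 -0.161  0.095]
442 198 [ 0.518 -0.41   0.023]
460 247 [ 0.371 -0.411  0.151]
300 220 [0.455 0.051 0.011]
186 210 [0.491 0.366 0.159]
185 160 [0.636 0.376 0.138]
189 255 [0.364 0.359 0.155]
296 168 [0.603 0.053 0.172]
0.09 [ 95.992 147.373] 391 [0.684 0.652 0.105] [0.177 0.138 0.03 ] [15.499 10.146  6.818]
0.09 [337.778 118.444] 9 [ 0.765 -0.073  0.091] [0.009 0.022 0.003] [36.444 55.111 76.444]
0.09 [188.864 160.591] 22 [0.639 0.376 0.107] [0.015 0.012 0.029] [36.    36.273 37.318]
0.09 [296.124 186.505] 283 [0.556 0.057 0.106] [0.016 0.199 0.03 ] [79.064 77.057 83.576]
0.09 [396.45  219.583] 60 [ 0.452 -0.241  0.107] [0.029 0.027 0.026] [91.433 92.7   95.983]
0.09 [548.153 232.474] 327 [ 0.405 -0.703  0.096] [0.103 0.092 0.03 ] [84.263 
[... 3370 characters left out ...]
[0.031 0.051 0.029] [ 84.226 105.226  88.903]
0.135 [197.95  89.25] 20 [ 0.361 -0.732  0.16 ] [0.033 0.015 0.02 ] [ 92.35 115.9   97.65]
0.135 [202.078  95.144] 90 [ 0.376 -0.686  0.155] [0.08  0.061 0.035] [72.289 90.433 76.5  ]
0.135 [181.36   96.351] 111 [ 0.431 -0.73   0.155] [0.076 0.104 0.035] [ 80.73  101.234  85.171]
0.135 [254.575 121.075] 106 [ 0.374 -0.406  0.146] [0.048 0.032 0.017] [27.425 25.84  24.613]
0.135 [276.521 141.923] 117 [ 0.42  -0.255  0.146] [0.048 0.039 0.017] [26.923 25.581 24.12 ]
0.135 [320.374 213.438] 680 [0.585 0.065 0.154] [0.053 0.2   0.035] [70.979 51.134 51.597]
0.135 [464.695 271.707] 1015 [0.53  0.377 0.158] [0.295 0.034 0.029] [111.945 108.393 106.526]
```

View pics/hold.png

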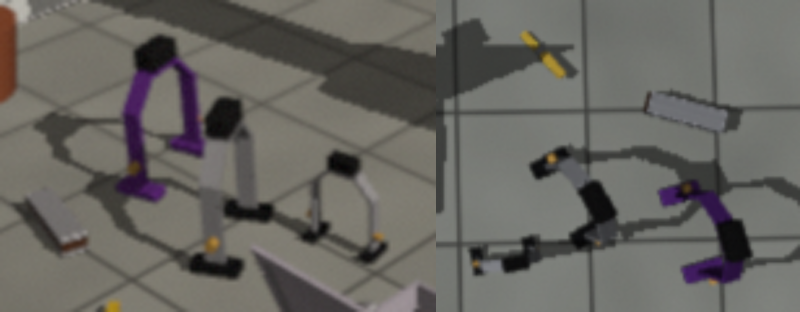

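View pics/case.png

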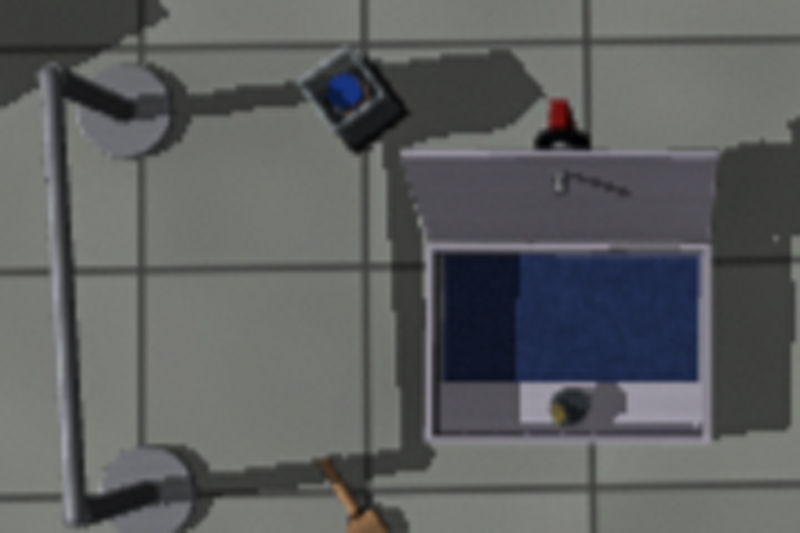

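The crop confirms it. The larger grey holder (scene (278,165), top (400,232)) reaches 150 mm. The small grey one reaches only about 105 mm, and the other tall one is purple. The case's boss is at about (298,232) in the top picture, and the knob on the open lid points away from the robot at (296,168). Next I'll fit the poses.

```bash
cat > fit.py <<'E'
from h import *
np.set_printoptions(precision=4,suppress=True)
P=[];C=[]
for n in ['top','scene']:
    X,p=cloud(n); m=np.isfinite(X[...,0]); P.append(X[m]);C.append(p[m])
def sel(X,x0,x1,y0,y1,z0,z1): return X[(X[:,0]>x0)&(X[:,0]<x1)&(X[:,1]>y0)&(X[:,1]<y1)&(X[:,2]>z0)&(X[:,2]<z1)]
def rect(q):
    (c,s,a)=cv2.minAreaRect(q[:,:2].astype(np.float32)*1000); 
    if s[0]<s[1]: a+=90; s=s[::-1]
    return len(q),np.array(c)/1000,np.array(s),'long axis yaw',(a+90)%180-90,'z',np.median(q[:,2])
for i,X in enumerate(P):
    print('CAM',i,'table z',np.median(sel(X,.2,.7,-.5,.4,-.02,.008)[:,2]))
    print('harm',rect(sel(X,.46,.58,-.49,-.34,.016,.035)))
    print('pad',rect(sel(X,.36,.48,-.31,-.2,.143,.16)))
    f=sel(X,.36,.52,-.33,-.18,.006,.02); 
    print('feet',rect(f))
    print('legs', sel(X,.41,.52,-.27,-.18,.06,.1).mean(0), sel(X,.34,.41,-.33,-.25,.05,.1).mean(0))
    w=sel(X,.37,.56,-.1,.2,.044,.056); print('casewalls',rect(w))
    r=sel(X,.33,.67,.33,.42,.158,.17); 
    print('rail',rect(r), r[:,2].max(), r[:,0].min(), r[:,0].max())
    print('front wall',rect(sel(X,.36,.43,-.1,.2,.046,.054)))
    print('boss',rect(sel(X,.395,.45,.0,.1,.033,.04)))
    l=sel(X,.5,.66,-.06,.17,.08,.19); 
    e=sel(X,.57,.62,-.06,.17,.178,.2); print('lid edge',rect(e) if len(e)>5 else None)
X=np.vstack(P); C=np.vstack(C).astype(int)
red=(C[:,0]>70)&(C[:,0]>2*C[:,1])&(X[:,0]>.5)&(X[:,0]<.7)&(abs(X[:,1]-.05)<.08)&(X[:,2]>.1)
print('red',red.sum(),X[red].mean(0),X[red].min(0),X[red].max(0))
E
python3 fit.py
```

```text
CAM 0 table z 0.0002077196712942718
harm (267, array([ 0.52  , -0.4081]), array([99.3148, 28.522 ]), 'long axis yaw', 73.93412780761719, 'z', np.float64(0.022308120734216178))
pad (136, array([ 0.4166, -0.2613]), array([43.8723, 24.2823]), 'long axis yaw', 28.03926658630371, 'z', np.float64(0.1496907811404241))
feet (131, array([ 0.4148, -0.2642]), array([124.3991, 114.2819]), 'long axis yaw', -7.159454345703125, 'z', np.float64(0.010962319575032122))
legs [ 0.4603 -0.2357  0.0876] [ 0.3704 -0.281   0.079 ]
casewalls (366, array([0.4683, 0.057 ]), array([198.3007, 143.6877]), 'long axis yaw', 88.8635482788086, 'z', np.float64(0.050013015867766936))
rail (426, array([0.5018, 0.3723]), array([291.2897,  13.6676]), 'long axis yaw', 3.2241833209991455, 'z', np.float64(0.16078932604308643)) 0.16627139890814582 0.3564355269886003 0.6471847900187717
front wall (130, array([0.4125, 0.0573]), array([197.1841,  34.4937]), 'long axis yaw', 89.68831634521484, 'z', np.float64(0.04989099942886133))
boss (8, array([0.4156, 0.0637]), array([8.9268, 6.7112]), 'long axis yaw', -46.04157257080078, 'z',
[... 833 characters left out ...]
)
rail (741, array([0.5019, 0.3744]), array([288.3952,  13.0581]), 'long axis yaw', 3.3052127361297607, 'z', np.float64(0.16084111442547477)) 0.1641749314062472 0.3578248057085461 0.6458610471894618
front wall (189, array([0.4122, 0.0589]), array([201.7556,  40.5432]), 'long axis yaw', 88.452392578125, 'z', np.float64(0.04896849717052608))
boss (79, array([0.4083, 0.0511]), array([97.0117, 26.1765]), 'long axis yaw', 88.93605041503906, 'z', np.float64(0.03617070748353765))
lid edge (178, array([0.5833, 0.055 ]), array([200.3249,   7.6825]), 'long axis yaw', 89.04264068603516, 'z', np.float64(0.18054028625235102))
red 129 [0.6089 0.0576 0.155 ] [ 0.557  -0.0059  0.1004] [0.6211 0.0634 0.169 ]
```

Request:
{"name": "apply_moves", "arguments": {"turn": [[0,0,8],[0,0,16],[0,0,24],[0,0,32],[0,0,40],[0,0,48],[0,0,56.5],[0,0,56.5]], "translation": [[0.042,0.024,0],[0.084,0.048,0],[0.126,0.072,0],[0.168,0.096,0],[0.21,0.12,0],[0.252,0.144,0],[0.294,0.167,0],[0.332,0.188,0]], "fingers": [0.3,0.3,0.3,0.3,0.3,0.3,0.3,0.3], "force": 30}}

```text
t: 0.9
ee_pos: [0.5218, -0.4064, 0.231]
ee_rot: [0.797, 0.604, 0.0, -0.0]
force: [0.3, -0.5, 0.2]
width: 0.0598
finger_force: 0.0
```

Request:
{"name": "apply_moves", "arguments": {"turn": [[0,0,0],[0,0,0],[0,0,0],[0,0,0],[0,0,0]], "translation": [[0,0,-0.04],[0,0,-0.08],[0,0,-0.12],[0,0,-0.15],[0,0,-0.15]], "fingers": [0.3,0.3,0.3,0.3,0.3]}}

```text
t: 1.4
ee_pos: [0.5171, -0.4062, 0.0764]
ee_rot: [0.798, 0.602, -0.001, -0.004]
force: [-0.7, 0.2, 0.1]
width: 0.0597
finger_force: 0.0
```

Request:
{"name": "apply_moves", "arguments": {"turn": [[0,0,0],[0,0,0],[0,0,0],[0,0,0]], "translation": [[0,0,-0.03],[0,0,-0.06],[0,0,-0.075],[0,0,-0.075]], "fingers": [0.3,0.3,0.3,0.3]}}

```text
t: 1.8
ee_pos: [0.5193, -0.4076, 0.0054]
ee_rot: [0.799, 0.602, -0.0, -0.001]
force: [0.2, 0.0, -0.6]
width: 0.06
finger_force: 0.0
```

Request:
{"name": "apply_moves", "arguments": {"turn": [[0,0,0],[0,0,0],[0,0,0],[0,0,0],[0,0,0],[0,0,0]], "translation": [[0,0,0],[0,0,0],[0,0,0],[0,0,0],[0,0,0],[0,0,0]], "fingers": [1,1,1,1,1,1], "force": 40}}

```text
t: 2.4
ee_pos: [0.5212, -0.4088, 0.0084]
ee_rot: [0.799, 0.602, 0.0, 0.001]
force: [-1.1, 0.9, 7.4]
width: 0.0268
finger_force: 39.8
```

Request:
{"name": "apply_moves", "arguments": {"turn": [[0,0,0],[0,0,0],[0,0,0],[0,0,0],[0,0,0],[0,0,0]], "translation": [[0,0,0.02],[0,0,0.06],[0,0,0.1],[0,0,0.15],[0,0,0.2],[0,0,0.2]], "fingers": [1,1,1,1,1,1]}}

```text
t: 3.0
ee_pos: [0.5238, -0.4099, 0.2156]
ee_rot: [0.799, 0.602, 0.002, 0.007]
force: [0.5, -1.0, -1.8]
width: 0.0268
finger_force: 40.0
```

```bash
python3 - <<'E'
from h import *
p,d=snap('wrist'); save(p,'pics/w1.png')
s=manip.state();print(s['width'],s['finger_force'],s['force'])
E
```

```text
0.026753982140338577 40.001311898231506 [ 0.12217604  0.69730575 -2.22626494]
```

View pics/w1.png

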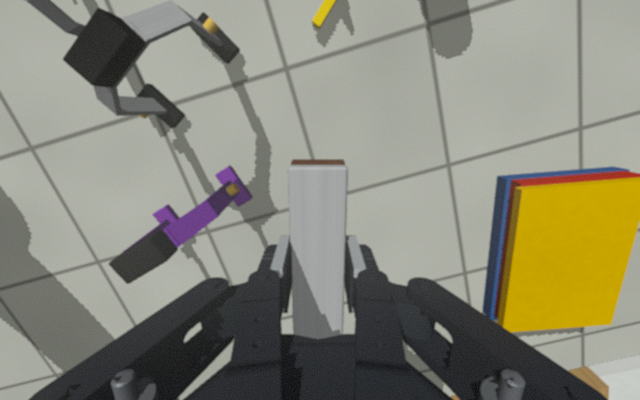

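The wrist picture shows the harmonica held squarely between the pads at (318,250), near its middle. I'll carry it over the case.

Request:
{"name": "apply_moves", "arguments": {"turn": [[0,0,0],[0,0,0],[0,0,3],[0,0,6],[0,0,9],[0,0,12],[0,0,14.7],[0,0,14.7]], "translation": [[0,0.02,0.02],[-0.01,0.06,0.02],[-0.015,0.105,0.02],[-0.02,0.15,0.02],[-0.025,0.2,0.02],[-0.03,0.25,0.02],[-0.035,0.295,0.02],[-0.035,0.34,0.02]], "fingers": [1,1,1,1,1,1,1,1]}}

```text
t: 3.85
ee_pos: [0.4834, -0.0663, 0.2256]
ee_rot: [0.714, 0.7, -0.001, -0.0]
force: [1.1, 0.1, -0.5]
width: 0.0268
finger_force: 40.0
```

Request:
{"name": "apply_moves", "arguments": {"turn": [[0,0,0],[0,0,0],[0,0,0],[0,0,0],[0,0,0],[0,0,0]], "translation": [[0,0.045,0],[0,0.085,0],[0,0.115,0],[0,0.125,0],[0,0.125,0],[0,0.125,0]], "fingers": [1,1,1,1,1,1]}}

```text
t: 4.45
ee_pos: [0.4848, 0.0555, 0.2258]
ee_rot: [0.715, 0.699, -0.001, -0.0]
force: [-0.1, -0.6, -1.5]
width: 0.0268
finger_force: 40.0
```

```bash
python3 - <<'E'
from h import *
np.set_printoptions(precision=4,suppress=True)
s=manip.state();e=s['ee_pos'];print(e,s['ee_rot'],s['force'])
snap('wrist'); X,p=cloud('wrist'); d=load('wrist')['d']
m=np.isfinite(X[...,0])&(abs(X[...,0]-e[0])<.012)&(abs(X[...,1]-e[1])<.06)&(X[...,2]>e[2]-.03)&(X[...,2]<e[2]+.05)
m&=(p.min(-1)>70)
q=X[m]; print(len(q),q.mean(0),np.ptp(q,0)); A=np.c_[q[:,:2]-q[:,:2].mean(0),np.ones(len(q))]
for _ in range(4):
    k=np.linalg.lstsq(A,q[:,2],rcond=None)[0]; r=abs(A@k-q[:,2]); q=q[r<.003];A=A[r<.003]
print('plane',k,'z rel tcp',k[2]-e[2],len(q)); print(q.min(0),q.max(0))
E
```

```text
[0.4848 0.0555 0.2258] [ 0.7153  0.6988 -0.0007 -0.    ] [-0.0549 -0.5709 -1.5408]
8218 [0.4851 0.0635 0.2392] [0.024  0.099  0.0414]
plane [-0.0005 -0.0007  0.2394] z rel tcp 0.013607339394749646 8007
[0.4728 0.0083 0.2364] [0.4968 0.1061 0.2419]
```

Request:
{"name": "apply_moves", "arguments": {"turn": [[0,0,0],[0,0,0],[0,0,0],[0,0,0],[0,0,0],[0,0,0],[0,0,0]], "translation": [[0,0,-0.04],[0,0,-0.08],[0,0,-0.12],[0,0,-0.16],[0,0,-0.185],[0,0,-0.2],[0,0,-0.2]], "fingers": [1,1,1,1,1,1,1]}}

```text
t: 5.2
ee_pos: [0.4838, 0.0549, 0.0243]
ee_rot: [0.716, 0.698, -0.002, -0.001]
force: [-0.4, -0.3, -1.8]
width: 0.0267
finger_force: 39.9
```

Request:
{"name": "apply_moves", "arguments": {"turn": [[0,0,0],[0,0,0],[0,0,0],[0,0,0],[0,0,0]], "translation": [[0,0,-0.004],[0,0,-0.008],[0,0,-0.011],[0,0,-0.011],[0,0,-0.011]], "fingers": [1,1,1,1,1]}}

```text
t: 5.7
ee_pos: [0.4853, 0.057, 0.0156]
ee_rot: [0.715, 0.699, 0.0, 0.0]
force: [0.3, 0.1, -0.8]
width: 0.0268
finger_force: 40.0
```

Request:
{"name": "apply_moves", "arguments": {"turn": [[0,0,0],[0,0,0],[0,0,0]], "translation": [[0,0,-0.0015],[0,0,-0.002],[0,0,-0.002]], "fingers": [1,1,1]}}

```text
t: 6.0
ee_pos: [0.4851, 0.057, 0.0133]
ee_rot: [0.715, 0.699, -0.0, 0.0]
force: [-0.2, 0.1, -1.2]
width: 0.0268
finger_force: 40.0
```

Request:
{"name": "apply_moves", "arguments": {"turn": [[0,0,0],[0,0,0],[0,0,0],[0,0,0],[0,0,0]], "translation": [[0,0,0],[0,0,0],[0,0,0],[0,0,0],[0,0,0]], "fingers": [0.5,0.5,0.5,0.5,0.5]}}

```text
t: 6.5
ee_pos: [0.4852, 0.057, 0.0134]
ee_rot: [0.715, 0.699, 0.0, 0.0]
force: [0.3, -0.8, -0.1]
width: 0.0425
finger_force: 0.0
```

Request:
{"name": "apply_moves", "arguments": {"turn": [[0,0,0],[0,0,0],[0,0,0],[0,0,0],[0,0,0],[0,0,0],[0,0,0]], "translation": [[0,0,0.015],[0,0,0.04],[0,0,0.09],[0,0,0.14],[0,0,0.18],[0,-0.03,0.21],[0,-0.06,0.23]], "fingers": [0.5,0.5,0.5,0.5,0.5,0.8,1]}}

```text
t: 7.2
ee_pos: [0.4858, -0.0028, 0.2461]
ee_rot: [0.714, 0.7, 0.001, 0.001]
force: [0.6, -0.7, -1.1]
width: 0.0142
finger_force: 0.0
```

```bash
python3 - <<'E'
from h import *
np.set_printoptions(precision=4,suppress=True)
s=manip.state();e=s['ee_pos'];print(s['t'],e,s['ee_rot'],s['force'])
for n in ['top','scene']:
    snap(n)
X,p=cloud('top')
m=(abs(X[...,0]-.485)<.045)&(abs(X[...,1]-.057)<.09)&(X[...,2]>.018)&(X[...,2]<.05)
q=X[m]; print(len(q),np.median(q,0),cv2.minAreaRect(q[:,:2].astype(np.float32)*1000))
# dispenser
q=X[(X[...,0]>.55)&(X[...,0]<.7)&(X[...,1]>.1)&(X[...,1]<.25)&(X[...,2]>.05)&(X[...,2]<.1)]; print('disp',q.min(0),q.max(0))
save(cv2.resize(p[140:260,170:350],(800,533),interpolation=cv2.INTER_CUBIC),'pics/case2.png')
E
```

```text
7.2 [ 0.4858 -0.0028  0.2461] [0.7141 0.7    0.0012 0.0012] [ 0.6066 -0.6705 -1.1452]
14 [0.4836 0.1037 0.0258] ((486.4002685546875, 103.00359344482422), (23.253780364990234, 5.685197830200195), 11.401603698730469)
disp [0.5511 0.1057 0.0504] [0.6725 0.2375 0.0996]
```

View pics/case2.png

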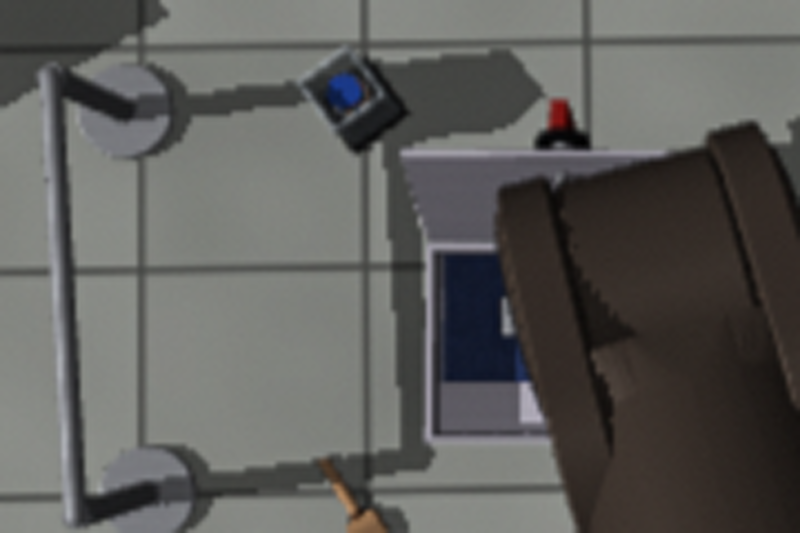

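The harmonica's near end shows at (507,315), lying flat in the bed, and nothing else has moved. Next I'll swing the lid from behind, offset to y≈0 to clear the knob.

Request:
{"name": "apply_moves", "arguments": {"turn": [[0,0,0],[0,0,0],[0,0,0],[0,0,0],[0,0,0],[0,0,0],[0,0,0],[0,0,0]], "translation": [[0.04,0,0],[0.08,0,0],[0.12,0,0],[0.155,0,0],[0.155,0,-0.035],[0.155,0,-0.07],[0.155,0,-0.1],[0.155,0,-0.1]], "fingers": [1,1,1,1,1,1,1,1]}}

```text
t: 8.1
ee_pos: [0.6369, -0.0029, 0.1383]
ee_rot: [0.715, 0.699, -0.003, -0.003]
force: [-1.1, -0.9, 0.3]
width: 0.0003
finger_force: 0.0
```

Request:
{"name": "apply_moves", "arguments": {"turn": [[0,0,0],[0,0,0],[0,0,0],[0,0,0],[0,0,0],[0,0,0],[0,0,0],[0,0,0]], "translation": [[-0.015,0,0],[-0.03,0,0],[-0.04,0,0],[-0.05,0,0],[-0.06,0,0],[-0.07,0,0],[-0.08,0,0],[-0.08,0,0]], "fingers": [1,1,1,1,1,1,1,1]}}

```text
t: 8.9
ee_pos: [0.5665, -0.002, 0.1505]
ee_rot: [0.715, 0.699, 0.006, 0.006]
force: [3.6, -0.5, 36.5]
width: -0.0002
finger_force: 19.7
```

Request:
{"name": "apply_moves", "arguments": {"turn": [[0,0,0],[0,0,0],[0,0,0],[0,0,0]], "translation": [[0.002,0,0.01],[0.002,0,0.02],[0.002,0,0.026],[0.002,0,0.026]], "fingers": [1,1,1,1]}}

```text
t: 9.3
ee_pos: [0.5622, -0.003, 0.17]
ee_rot: [0.715, 0.699, 0.0, 0.0]
force: [1.5, 0.0, 0.5]
width: 0.0002
finger_force: 0.7
```

Request:
{"name": "apply_moves", "arguments": {"turn": [[0,0,0],[0,0,0],[0,0,0],[0,0,0],[0,0,0],[0,0,0]], "translation": [[-0.008,0,0],[-0.016,0,0],[-0.024,0,0],[-0.032,0,0],[-0.04,0,0],[-0.04,0,0]], "fingers": [1,1,1,1,1,1]}}

```text
t: 9.9
ee_pos: [0.5206, -0.0032, 0.1692]
ee_rot: [0.715, 0.699, -0.001, -0.0]
force: [-0.1, 0.1, 0.0]
width: -0.0001
finger_force: 0.0
```

```bash
cat > lid.py <<'E'
from h import *
np.set_printoptions(precision=4,suppress=True)
s=manip.state();print(s['t'],s['ee_pos'],s['force'])
snap('scene'); X,p=cloud('scene')
m=(X[...,1]>.085)&(X[...,1]<.15)&(X[...,0]>.36)&(X[...,0]<.62)&(X[...,2]>.046)&(X[...,2]<.25)
q=X[m]; 
for a in np.arange(.36,.62,.02):
    b=q[(q[:,0]>=a)&(q[:,0]<a+.02)]
    if len(b)>3: print(round(a,2),len(b),np.median(b[:,2]),b[:,2].max())
E
python3 lid.py
```

```text
9.9 [ 0.5206 -0.0032  0.1692] [-0.1019  0.0858  0.0251]
0.38 39 0.04901365426247685 0.051241648741827885
0.4 11 0.04920321468539238 0.052062461040731055
0.5 619 0.16032470638236462 0.18865995842443276
0.52 753 0.09321505081413871 0.13928468991293924
0.54 48 0.05271688192837963 0.056938445661570525
```

Request:
{"name": "apply_moves", "arguments": {"turn": [[0,0,0],[0,0,0],[0,0,0],[0,0,0],[0,0,0],[0,0,0],[0,0,0],[0,0,0]], "translation": [[-0.012,0,-0.01],[-0.022,0,-0.02],[-0.034,0,-0.028],[-0.046,0,-0.037],[-0.056,0,-0.048],[-0.065,0,-0.059],[-0.072,0,-0.072],[-0.076,0,-0.08]], "fingers": [1,1,1,1,1,1,1,1]}}

```text
t: 10.75
ee_pos: [0.4455, -0.0031, 0.0886]
ee_rot: [0.715, 0.699, -0.0, -0.0]
force: [0.7, 1.0, 0.4]
width: 0.0002
finger_force: 0.0
```

Request:
{"name": "apply_moves", "arguments": {"turn": [[0,0,0],[0,0,0],[0,0,0],[0,0,0]], "translation": [[-0.003,0,-0.01],[-0.005,0,-0.02],[-0.006,0,-0.029],[-0.006,0,-0.034]], "fingers": [1,1,1,1]}}

```text
t: 11.15
ee_pos: [0.44, -0.0031, 0.0545]
ee_rot: [0.715, 0.699, -0.0, -0.0]
force: [-7.4, -2.2, 40.7]
width: 0.0002
finger_force: 21.5
```

```bash
python3 lid.py
```

```text
11.15 [ 0.44   -0.0031  0.0545] [-7.3802 -2.1855 40.6702]
0.38 27 0.054367210384934195 0.0561039946957762
0.4 131 0.05448288034822456 0.05775485669490231
0.42 130 0.054828982488794795 0.057654359237665244
0.44 149 0.054541870565333425 0.058003479933261735
0.46 146 0.054696142380455184 0.057309679335399565
0.48 150 0.054672606479151814 0.05717265614735286
0.5 158 0.05469063329544767 0.05788169759027664
0.52 180 0.05447965386304486 0.05796727656521449
0.54 42 0.05176301028359829 0.056067430469783616
```

Request:
{"name": "apply_moves", "arguments": {"turn": [[0,0,0],[0,0,8],[0,0,16],[0,0,24],[0,0,32],[0,0,40],[0,0,48],[0,0,56]], "translation": [[0,0,0.02],[0,0,0.06],[0,0,0.1],[0,0.01,0.13],[0.01,0.03,0.14],[0.02,0.04,0.14],[0.02,0.05,0.14],[0.02,0.06,0.14]], "fingers": [1,1,1,0.55,0.55,0.55,0.55,0.55]}}

```text
t: 12.0
ee_pos: [0.4607, 0.0575, 0.1954]
ee_rot: [0.3, 0.954, 0.0, 0.0]
force: [-0.0, 0.1, 0.1]
width: 0.0384
finger_force: 0.0
```

Request:
{"name": "apply_moves", "arguments": {"turn": [[0,0,8],[0,0,16],[0,0,24],[0,0,32],[0,0,34],[0,0,34]], "translation": [[0,0,0],[0,0,0],[0,0,0],[0,0,0],[0,0,0],[0,0,0]], "fingers": [0.55,0.55,0.55,0.55,0.55,0.55]}}

```text
t: 12.6
ee_pos: [0.4604, 0.0569, 0.1952]
ee_rot: [0.011, 1.0, 0.0, -0.0]
force: [-0.7, 0.1, -0.2]
width: 0.0384
finger_force: 0.0
```

```bash
python3 - <<'E'
from h import *
np.set_printoptions(precision=4,suppress=True)
s=manip.state();print(s['t'],s['ee_pos'],s['ee_rot'],s['joint_positions'])
def red(n):
    snap(n); X,p=cloud(n); q=p.astype(int)
    m=(q[...,0]>60)&(q[...,0]>2*q[...,1])&(abs(X[...,0]-.42)<.06)&(abs(X[...,1]-.057)<.06)&(X[...,2]>.055)
    r=X[m]; print(n,len(r))
    if len(r)>5:
        zt=np.percentile(r[:,2],97); t=r[r[:,2]>zt-.005]; print('ztop',zt,len(t),t.mean(0),cv2.minAreaRect(t[:,:2].astype(np.float32)*1000))
    return p
w=red('wrist'); red('scene'); red('top'); save(w,'pics/w2.png')
E
```

```text
12.6 [0.4604 0.0569 0.1952] [ 0.0111  0.9999  0.0002 -0.    ] [ 0.5051  0.3546 -0.9294  1.9453  0.3355  1.0045  0.9704]
wrist 511
ztop 0.0951626079236689 492 [0.4211 0.0595 0.0939] ((420.7483825683594, 59.51436233520508), (11.671976089477539, 34.49003601074219), 82.14981842041016)
scene 100
ztop 0.09574771765280807 44 [0.4223 0.0595 0.0936] ((421.4906311035156, 58.480247497558594), (12.327223777770996, 32.72084426879883), 85.10779571533203)
top 0
```

View pics/w2.png

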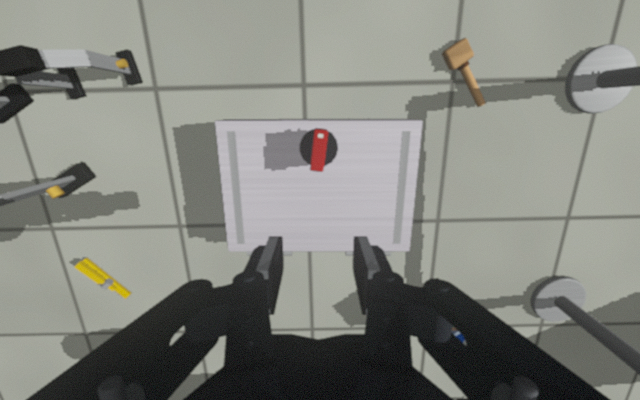

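The wrist picture shows the red bar at (320,150), at world (0.421, 0.059) with its top at z 0.094 and yaw about −7°. The lid is shut. I'll grip the bar.

Request:
{"name": "apply_moves", "arguments": {"turn": [[0,0,-6.5],[0,0,-6.5],[0,0,-6.5],[0,0,-6.5],[0,0,-6.5],[0,0,-6.5],[0,0,-6.5]], "translation": [[-0.039,0.002,0],[-0.039,0.002,-0.03],[-0.039,0.002,-0.06],[-0.039,0.002,-0.09],[-0.039,0.002,-0.105],[-0.039,0.002,-0.117],[-0.039,0.002,-0.117]], "fingers": [0.55,0.55,0.55,0.55,0.55,0.55,0.55]}}

```text
t: 13.45
ee_pos: [0.4205, 0.059, 0.0774]
ee_rot: [0.068, 0.998, -0.0, -0.001]
force: [-0.1, 0.5, -0.7]
width: 0.0385
finger_force: 0.0
```

Request:
{"name": "apply_moves", "arguments": {"turn": [[0,0,0],[0,0,0],[0,0,0],[0,0,0],[0,0,0]], "translation": [[0,0,0],[0,0,0],[0,0,0],[0,0,0],[0,0,0]], "fingers": [1,1,1,1,1], "force": 60}}

```text
t: 13.95
ee_pos: [0.4217, 0.0585, 0.0788]
ee_rot: [0.068, 0.998, -0.0, 0.001]
force: [0.4, -4.1, 3.6]
width: 0.01
finger_force: 62.2
```

Gripped, with a width of about 10–12 mm. Next I press it down.

Request:
{"name": "apply_moves", "arguments": {"turn": [[0,0,0],[0,0,0],[0,0,0],[0,0,0],[0,0,0]], "translation": [[0,0,-0.004],[0,0,-0.008],[0,0,-0.012],[0,0,-0.0135],[0,0,-0.0135]], "fingers": [1,1,1,1,1]}}

```text
t: 14.45
ee_pos: [0.422, 0.0587, 0.0666]
ee_rot: [0.068, 0.998, -0.001, 0.001]
force: [-7.5, -6.8, 38.6]
width: 0.0102
finger_force: 67.0
```

Request:
{"name": "apply_moves", "arguments": {"turn": [[0,0,-6],[0,0,-12],[0,0,-18],[0,0,-24],[0,0,-30],[0,0,-36],[0,0,-36]], "translation": [[0,0,0],[0,0,0],[0,0,0],[0,0,0],[0,0,0],[0,0,0],[0,0,0]], "fingers": [1,1,1,1,1,1,1]}}

```text
t: 15.15
ee_pos: [0.4215, 0.0576, 0.0666]
ee_rot: [0.375, 0.927, -0.001, 0.001]
force: [-8.8, -9.7, 39.6]
width: 0.0102
finger_force: 67.0
```

Request:
{"name": "apply_moves", "arguments": {"turn": [[0,0,-6],[0,0,-12],[0,0,-18],[0,0,-24],[0,0,-30],[0,0,-36],[0,0,-36],[0,0,-36]], "translation": [[0,0,0],[0,0,0],[0,0,0],[0,0,0],[0,0,0],[0,0,0],[0,0,0],[0,0,0]], "fingers": [1,1,1,1,1,1,1,1]}}

```text
t: 15.95
ee_pos: [0.4205, 0.057, 0.0665]
ee_rot: [0.642, 0.767, -0.002, 0.001]
force: [-11.3, -12.7, 44.8]
width: 0.0105
finger_force: 67.6
```

```bash
python3 - <<'E'
from h import *
s=manip.state();print(s['ee_pos'],s['ee_rot'],s['ft_torque'],s['force'],s['joint_positions'])
E
```

```text
[0.42053937 0.05695001 0.06650499] [ 0.64193404  0.76675718 -0.00163204  0.00120409] [-2.74433209  2.57744275  0.02303791] [-11.34095356 -12.66971454  44.84603035] [ 0.0961806   0.39513037 -0.44840161  2.19739321  0.3032764   0.60795265
 -0.39661196]
```

Request:
{"name": "apply_moves", "arguments": {"turn": [[0,0,-3],[0,0,-6],[0,0,-8],[0,0,-8],[0,0,-8]], "translation": [[0,0,0],[0,0,0],[0,0,0.003],[0,0,0.005],[0,0,0.006]], "fingers": [1,1,1,1,1]}}

```text
t: 16.45
ee_pos: [0.4198, 0.0571, 0.0696]
ee_rot: [0.693, 0.721, -0.002, -0.0]
force: [6.5, -7.7, -30.2]
width: 0.0102
finger_force: 66.1
```

Request:
{"name": "apply_moves", "arguments": {"turn": [[0,0,0],[0,0,0],[0,0,0],[0,0,0],[0,0,0],[0,0,0],[0,0,0],[0,0,0]], "translation": [[0,0,0],[0,0,0],[0,0,0],[0,0,0.02],[0,0,0.06],[0,0,0.11],[0,0,0.16],[0,0,0.2]], "fingers": [0.6,0.6,0.6,0.6,0.6,0.6,0.6,0.6]}}

```text
t: 17.25
ee_pos: [0.4214, 0.0597, 0.274]
ee_rot: [0.693, 0.721, 0.001, 0.001]
force: [1.2, 0.2, -1.2]
width: 0.034
finger_force: 0.0
```

Request:
{"name": "apply_moves", "arguments": {"turn": [[0,0,0],[0,0,0],[0,0,0],[0,0,0],[0,0,0]], "translation": [[0,-0.04,0.03],[0,-0.08,0.04],[0,-0.13,0.04],[0,-0.18,0.04],[0,-0.22,0.04]], "fingers": [0.3,0.3,0.3,0.3,0.3]}}

```text
t: 17.75
ee_pos: [0.4208, -0.1636, 0.3113]
ee_rot: [0.694, 0.72, 0.0, 0.001]
force: [0.6, -0.0, -0.2]
width: 0.06
finger_force: 0.0
```

```bash
python3 - <<'E'
from h import *
np.set_printoptions(precision=4,suppress=True)
s=manip.state();print(s['t'],s['ee_pos'],s['ee_rot'])
for n in ('top','scene'):
    snap(n); X,p=cloud(n); q=p.astype(int)
    m=(q[...,0]>60)&(q[...,0]>2*q[...,1])&(abs(X[...,0]-.42)<.06)&(abs(X[...,1]-.057)<.06)&(X[...,2]>.055)
    r=X[m]; print(n,len(r))
    if len(r)>5:
        zt=np.percentile(r[:,2],95); t=r[r[:,2]>zt-.006]; print('ztop',zt,len(t),t.mean(0),cv2.minAreaRect(t[:,:2].astype(np.float32)*1000))
    def rect(x0,x1,y0,y1,z0,z1):
        t=X[(X[...,0]>x0)&(X[...,0]<x1)&(X[...,1]>y0)&(X[...,1]<y1)&(X[...,2]>z0)&(X[...,2]<z1)]
        if len(t)>5: print(len(t),cv2.minAreaRect(t[:,:2].astype(np.float32)*1000),np.median(t[:,2]))
    rect(.36,.48,-.31,-.2,.143,.16); rect(.38,.54,-.03,.15,.053,.057)
E
```

```text
17.75 [ 0.4208 -0.1636  0.3113] [0.6937 0.7202 0.0002 0.0008]
top 46
ztop 0.08646180993487354 41 [0.4204 0.0573 0.0836] ((420.4561462402344, 57.564640045166016), (10.992383003234863, 31.963241577148438), 8.361044883728027)
1626 ((468.4186096191406, 59.57962417602539), (178.1051025390625, 143.71697998046875), 89.20563507080078) 0.05496223117041518
scene 99
ztop 0.08446636856465027 51 [0.4211 0.06   0.0825] ((419.43572998046875, 59.79064178466797), (12.362969398498535, 35.57079315185547), 11.107970237731934)
86 ((415.86370849609375, -259.5500183105469), (46.40756607055664, 24.189849853515625), 28.609779357910156) 0.1494863023114296
2270 ((466.2403869628906, 59.9466667175293), (180.01345825195312, 146.87403869628906), 89.79051208496094) 0.0548257182870336
```

The knob top is at z≈0.083, so it's pressed and holding. The bar has turned to about −80° (turn ≈1.37 rad), so it's locked. Now the holder.

Request:
{"name": "apply_moves", "arguments": {"turn": [[0,0,-8],[0,0,-16],[0,0,-24],[0,0,-32],[0,0,-40],[0,0,-48],[0,0,-56],[0,0,-63.4]], "translation": [[-0.005,-0.03,0],[-0.005,-0.06,0],[-0.005,-0.09,0],[-0.005,-0.097,0],[-0.005,-0.097,-0.02],[-0.005,-0.097,-0.05],[-0.005,-0.097,-0.08],[-0.005,-0.097,-0.11]], "fingers": [0.3,0.3,0.3,0.3,0.3,0.3,0.3,0.3]}}

```text
t: 18.65
ee_pos: [0.4167, -0.257, 0.2001]
ee_rot: [0.969, 0.246, 0.001, 0.0]
force: [0.4, -0.5, -0.2]
width: 0.0598
finger_force: 0.0
```

```bash
python3 - <<'E'
from h import *
np.set_printoptions(precision=4,suppress=True)
s=manip.state();print(s['t'],s['ee_pos'],s['ee_rot'])
for n in ('wrist','scene'):
    snap(n); X,p=cloud(n)
    m=(abs(X[...,0]-.416)<.04)&(abs(X[...,1]+.26)<.04)&(X[...,2]>.143)&(X[...,2]<.158); t=X[m]
    print(n,len(t),cv2.minAreaRect(t[:,:2].astype(np.float32)*1000) if len(t)>5 else 0,np.median(t[:,2]))
E
```

```text
18.65 [ 0.4167 -0.257   0.2001] [0.9691 0.2465 0.0007 0.0001]
wrist 1888 ((417.88653564453125, -259.999267578125), (44.012210845947266, 24.084562301635742), 29.228702545166016) 0.14994022768558601
scene 85 ((416.4039306640625, -259.0841064453125), (47.534278869628906, 23.669139862060547), 28.78058624267578) 0.1491706729193291
```

Request:
{"name": "apply_moves", "arguments": {"turn": [[0,0,0],[0,0,0],[0,0,0],[0,0,0],[0,0,0]], "translation": [[0.001,0,-0.03],[0.001,0,-0.05],[0.001,0,-0.065],[0.001,0,-0.065],[0.001,0,-0.065]], "fingers": [0.3,0.3,0.3,0.3,0.3]}}

```text
t: 19.25
ee_pos: [0.4181, -0.258, 0.1372]
ee_rot: [0.968, 0.25, 0.001, 0.0]
force: [0.6, -0.8, 0.1]
width: 0.0597
finger_force: 0.0
```

Request:
{"name": "apply_moves", "arguments": {"turn": [[0,0,0],[0,0,0],[0,0,0],[0,0,0],[0,0,0]], "translation": [[0,0,0],[0,0,0],[0,0,0],[0,0,0],[0,0,0]], "fingers": [1,1,1,1,1], "force": 60}}

```text
t: 19.75
ee_pos: [0.418, -0.2586, 0.137]
ee_rot: [0.969, 0.249, 0.001, 0.001]
force: [-0.0, 0.1, 6.8]
width: 0.0226
finger_force: 59.8
```

Request:
{"name": "apply_moves", "arguments": {"turn": [[0,0,0],[0,0,0],[0,0,0],[0,0,0],[0,0,0],[0,0,0],[0,0,0]], "translation": [[0,0,0.015],[0,0,0.04],[0,0,0.08],[0,0,0.12],[0,0,0.16],[0,0,0.2],[0,0,0.22]], "fingers": [1,1,1,1,1,1,1]}}

```text
t: 20.45
ee_pos: [0.4178, -0.2583, 0.3597]
ee_rot: [0.969, 0.249, 0.002, 0.002]
force: [0.1, -0.6, -1.7]
width: 0.0225
finger_force: 59.1
```

Request:
{"name": "apply_moves", "arguments": {"turn": [[0,0,3],[0,0,8],[0,0,13],[0,0,18],[0,0,23],[0,0,28],[0,0,33],[0,0,38]], "translation": [[0.003,0.02,0],[0.01,0.06,0],[0.015,0.1,0],[0.02,0.14,0],[0.025,0.18,0],[0.03,0.22,0],[0.035,0.26,0],[0.04,0.3,0]], "fingers": [1,1,1,1,1,1,1,1]}}

```text
t: 21.25
ee_pos: [0.4561, 0.0443, 0.3551]
ee_rot: [0.833, 0.553, -0.0, -0.0]
force: [0.1, -0.4, -1.2]
width: 0.0221
finger_force: 59.1
```

Request:
{"name": "apply_moves", "arguments": {"turn": [[0,0,5],[0,0,10],[0,0,15],[0,0,20],[0,0,24],[0,0,26.3],[0,0,26.3],[0,0,26.3]], "translation": [[0.006,0.04,0],[0.012,0.08,0],[0.018,0.12,0],[0.024,0.16,0],[0.03,0.2,0],[0.036,0.24,0],[0.04,0.28,0],[0.044,0.31,0]], "fingers": [1,1,1,1,1,1,1,1]}}

```text
t: 22.05
ee_pos: [0.4994, 0.355, 0.3546]
ee_rot: [0.686, 0.727, -0.001, -0.001]
force: [-0.0, -0.1, -1.1]
width: 0.0224
finger_force: 59.1
```

Request:
{"name": "apply_moves", "arguments": {"turn": [[0,0,0],[0,0,0],[0,0,0],[0,0,0]], "translation": [[0,0.015,0],[0,0.022,0],[0,0.022,0],[0,0.022,0]], "fingers": [1,1,1,1]}}

```text
t: 22.45
ee_pos: [0.5014, 0.3726, 0.3559]
ee_rot: [0.688, 0.726, -0.0, 0.0]
force: [0.6, -0.3, -0.8]
width: 0.0225
finger_force: 59.1
```

```bash
cat > hang.py <<'E'
from h import *
np.set_printoptions(precision=4,suppress=True)
s=manip.state();e=s['ee_pos'];print(s['t'],e,s['ee_rot'],s['width'],s['force'])
for n in ('wrist','scene'):
    p,_=snap(n); X,_=cloud(n)
    def f(nm,z0,z1,x0=.3,x1=.66,y0=.25,y1=.5):
        t=X[(X[...,0]>x0)&(X[...,0]<x1)&(X[...,1]>y0)&(X[...,1]<y1)&(X[...,2]>z0)&(X[...,2]<z1)]
        if len(t)>8: print(n,nm,len(t),t.mean(0),cv2.minAreaRect(t[:,:2].astype(np.float32)*1000))
    f('rail',.156,.166,.34,.66,.35,.40)
    f('low legs',e[2]-.137,e[2]-.085,e[0]-.04,e[0]+.04,.28,e[1]-.03)
    f('low legs2',e[2]-.137,e[2]-.085,e[0]-.04,e[0]+.04,e[1]+.03,.46)
    save(p,f'pics/hang_{n}_{s["t"]:.1f}.png')
E
python3 hang.py; ls pics
```

```text
22.45 [0.5014 0.3726 0.3559] [ 0.688   0.7257 -0.0002  0.0005] 0.022463216892479234 [ 0.5636 -0.3371 -0.7943]
wrist rail 2256 [0.5026 0.3761 0.1605] ((502.43927001953125, 376.451171875), (294.90423583984375, 17.540916442871094), 3.8139400482177734)
wrist low legs 12 [0.5307 0.3307 0.2277] ((530.83740234375, 330.48504638671875), (1.467994213104248, 5.075442790985107), 10.490898132324219)
wrist low legs2 1005 [0.5017 0.423  0.2378] ((501.5173034667969, 421.2025451660156), (49.48668670654297, 23.044681549072266), 3.143334150314331)
scene rail 844 [0.5201 0.376  0.1602] ((501.3717041015625, 374.1626892089844), (291.7967529296875, 15.402360916137695), 3.6848344802856445)
scene low legs 363 [0.5116 0.3208 0.2379] ((506.304931640625, 318.6399230957031), (50.75383758544922, 24.13497543334961), 4.379519462585449)
scene low legs2 410 [0.5074 0.4211 0.2371] ((501.3105773925781, 419.71466064453125), (49.98719024658203, 23.2446231842041), 1.928252100944519)
case.png
case2.png
hang_scene_22.4.png
hang_wrist_22.4.png
hold.png
scene.png
top.png
w1.png
w2.png
```

Request:
{"name": "apply_moves", "arguments": {"turn": [[0,0,0],[0,0,0],[0,0,0],[0,0,0],[0,0,0],[0,0,0],[0,0,0],[0,0,0]], "translation": [[0,0.004,-0.02],[0,0.004,-0.05],[0,0.004,-0.08],[0,0.004,-0.11],[0,0.004,-0.14],[0,0.004,-0.16],[0,0.004,-0.17],[0,0.004,-0.17]], "fingers": [1,1,1,1,1,1,1,1]}}

```text
t: 23.35
ee_pos: [0.5011, 0.3767, 0.185]
ee_rot: [0.688, 0.726, -0.001, 0.0]
force: [-0.4, 0.6, -1.7]
width: 0.0221
finger_force: 59.1
```

Request:
{"name": "apply_moves", "arguments": {"turn": [[0,0,0],[0,0,0],[0,0,0],[0,0,0],[0,0,0]], "translation": [[0,0,-0.003],[0,0,-0.006],[0,0,-0.008],[0,0,-0.009],[0,0,-0.009]], "fingers": [1,1,1,1,1]}}

```text
t: 23.85
ee_pos: [0.5012, 0.378, 0.177]
ee_rot: [0.688, 0.726, 0.0, 0.0]
force: [-0.4, 0.1, -1.6]
width: 0.023
finger_force: 59.1
```

Request:
{"name": "apply_moves", "arguments": {"turn": [[0,0,0],[0,0,0],[0,0,0],[0,0,0]], "translation": [[0,0,-0.001],[0,0,-0.002],[0,0,-0.003],[0,0,-0.003]], "fingers": [1,1,1,1]}}

```text
t: 24.25
ee_pos: [0.5013, 0.3784, 0.1765]
ee_rot: [0.688, 0.726, 0.001, 0.001]
force: [-5.1, -5.4, 19.1]
width: 0.0225
finger_force: 61.8
```

```bash
python3 hang.py
```

```text
24.25 [0.5013 0.3784 0.1765] [0.6877 0.726  0.001  0.0005] 0.02246894943636976 [-5.0834 -5.3599 19.0972]
wrist rail 8024 [0.502  0.377  0.1604] ((501.70721435546875, 384.2071838378906), (291.60723876953125, 32.36593246459961), 3.5587308406829834)
wrist low legs2 1018 [0.5016 0.428  0.058 ] ((501.4935302734375, 426.2143249511719), (49.92375564575195, 22.882436752319336), 3.3169660568237305)
scene rail 582 [0.5611 0.3791 0.1604] ((501.33575439453125, 375.6694641113281), (49.453067779541016, 291.8223876953125), 85.26280975341797)
scene low legs 279 [0.5107 0.3254 0.0579] ((505.6413879394531, 323.7065124511719), (52.21114730834961, 23.07039451599121), 2.8329858779907227)
scene low legs2 305 [0.507  0.4255 0.0571] ((501.1099548339844, 424.7140808105469), (49.58869552612305, 23.686737060546875), 2.756556987762451)
```

Request:
{"name": "apply_moves", "arguments": {"turn": [[0,0,0],[0,0,0],[0,0,0],[0,0,0],[0,0,0],[0,0,0],[0,0,0],[0,0,0]], "translation": [[0,0,0.0015],[0,0,0.002],[0,0,0.002],[0,0,0.002],[0,0,0.002],[0,0,0.002],[0,0,0.002],[0,0,0.002]], "fingers": [1,1,0.5,0.5,0.5,0.4,0.4,0.4]}}

```text
t: 25.15
ee_pos: [0.5011, 0.378, 0.1757]
ee_rot: [0.688, 0.726, -0.0, -0.0]
force: [-0.1, -0.4, 0.1]
width: 0.0512
finger_force: 0.0
```

Request:
{"name": "apply_moves", "arguments": {"turn": [[0,0,0],[0,0,0],[0,0,0],[0,0,0],[0,0,0],[0,0,0],[0,0,0],[0,0,0]], "translation": [[0,0,0.01],[0,0,0.03],[0,0,0.06],[0,0,0.1],[0,-0.04,0.13],[0,-0.09,0.15],[0,-0.14,0.15],[0,-0.19,0.15]], "fingers": [0.4,0.4,0.4,0.4,0.4,0.4,0.4,0.4]}}

```text
t: 25.95
ee_pos: [0.5011, 0.1903, 0.3275]
ee_rot: [0.687, 0.726, 0.001, 0.001]
force: [1.1, -1.2, 0.2]
width: 0.0512
finger_force: 0.0
```

Request:
{"name": "apply_moves", "arguments": {"turn": [[0,0,0],[0,0,0],[0,0,0],[0,0,0],[0,0,0]], "translation": [[0,-0.05,0],[0,-0.1,0],[0,-0.15,0],[0,-0.2,0],[0,-0.2,0]], "fingers": [0.4,0.4,0.4,0.4,0.4]}}

```text
t: 26.45
ee_pos: [0.501, -0.0166, 0.3263]
ee_rot: [0.692, 0.722, -0.001, 0.001]
force: [0.4, 0.3, -0.6]
width: 0.0512
finger_force: 0.0
```

```bash
python3 - <<'E'
from h import *
np.set_printoptions(precision=4,suppress=True)
s=manip.state();print(s['t'],s['ee_pos'])
I=[]
for n in ('top','scene'):
    p,_=snap(n); I.append(p); X,_=cloud(n); q=p.astype(int)
    def f(nm,x0,x1,y0,y1,z0,z1,m=True):
        t=X[(X[...,0]>x0)&(X[...,0]<x1)&(X[...,1]>y0)&(X[...,1]<y1)&(X[...,2]>z0)&(X[...,2]<z1)&m]
        if len(t)>8: print(n,nm,len(t),t.mean(0),cv2.minAreaRect(t[:,:2].astype(np.float32)*1000))
    f('pad',.44,.56,.3,.45,.182,.2); f('feet-',.44,.56,.28,.345,.03,.1); f('feet+',.44,.56,.4,.47,.03,.1)
    f('rail',.34,.66,.35,.4,.156,.166)
    f('knob',.37,.47,0,.12,.074,.1,(q[...,0]>60)&(q[...,0]>2*q[...,1]))
    f('lid',.38,.54,-.03,.15,.053,.058)
save(np.hstack([cv2.resize(I[1][140:380,260:560],(450,360)),cv2.resize(I[0][140:280,170:350],(350,360))]),'pics/fin.png')
E
```

```text
26.45 [ 0.501  -0.0166  0.3263]
top pad 151 [0.5029 0.3737 0.1893] ((503.0843505859375, 373.96875), (23.5532283782959, 45.58285903930664), 4.03570032119751)
top feet- 128 [0.5052 0.3197 0.0601] ((506.0113525390625, 321.4939880371094), (22.0997257232666, 47.19062805175781), 89.81349182128906)
top feet+ 34 [0.4925 0.4255 0.0516] ((500.0477600097656, 424.74725341796875), (14.950409889221191, 49.89921951293945), 89.17537689208984)
top rail 455 [0.5003 0.3719 0.1605] ((502.02459716796875, 366.2875671386719), (292.1763610839844, 28.72214698791504), 3.5567281246185303)
top knob 24 [0.4193 0.064  0.0834] ((419.3663024902344, 64.03643798828125), (10.576897621154785, 19.278263092041016), 10.374475479125977)
top lid 847 [0.4642 0.1106 0.0553] ((467.7016296386719, 100.29470825195312), (96.43365478515625, 140.73582458496094), 89.3897476196289)
scene pad 293 [0.5036 0.376  0.1883] ((501.8969421386719, 375.40631103515625), (26.859834671020508, 43.56568908691406), 1.8635350465774536)
scene feet- 297 [0.5095 0.3253 0.06  ] ((503.87109375, 323.14068603515625), (51.08763885498047, 23.665952682495117), 3.351163625717163)
scene feet+ 311 [0.5057 0.4252 0.0583] ((498.41558837890625, 424.34039306640625), (51.52061080932617, 23.79511833190918), 2.4810731410980225)
scene rail 754 [0.5265 0.3764 0.1605] ((501.4442443847656, 375.3117980957031), (49.17049789428711, 290.55218505859375), 87.01251220703125)
scene knob 71 [0.422  0.0603 0.0808] ((419.807373046875, 60.30928039550781), (12.102734565734863, 35.0216178894043), 5.35029411315918)
scene lid 2363 [0.4722 0.0645 0.055 ] ((465.96441650390625, 60.01142120361328), (147.54718017578125, 179.924560546875), 0.004974260926246643)
```

View pics/fin.png

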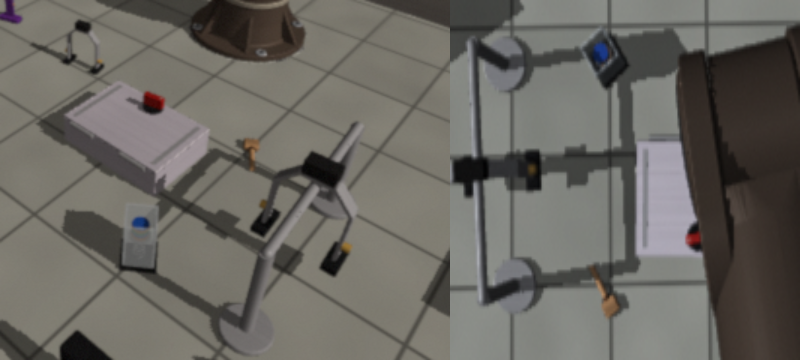

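The final picture shows the holder astride the middle of the rail (left half, (322,170)). The lid is shut with the knob turned crosswise at (153,102), and the dispenser and peg haven't moved. I'll wait briefly to let the arm settle, then hand in.

Request:
{"name": "apply_moves", "arguments": {"turn": [[0,0,0],[0,0,0],[0,0,0]], "translation": [[0,0,0],[0,0,0],[0,0,0]], "fingers": [0.4,0.4,0.4]}}

```text
t: 26.85
ee_pos: [0.5011, -0.007, 0.326]
ee_rot: [0.687, 0.727, 0.0, -0.0]
force: [0.2, 0.2, 0.4]
width: 0.0507
finger_force: 0.0
```

```bash
python3 -c "
from workcell import order
print(order.close_job())"
```

```text
the job is handed in; nothing more can be done
None
```

I handed the job in at about 27 s, with no verdict returned: the harmonica is flat in the shut case, the knob measures fully down and turned about 1.37 rad, and the neck holder hangs square at the middle of the rail.

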